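# Third hand for a bag handle: seat it in the jig and press it on the sprung stop

### The arm

A 7-joint arm with a two-finger parallel gripper is mounted at the origin on the work surface. World frame = base frame: x ahead of the robot, y to its left, z up, the work surface at z = 0. Lengths are in m, angles in rad, forces in N, time in s.
With the tool pointing down it reaches from about 0.4 to 0.925 m from the base axis. Payload 5.6 kg.
Tool frame: the origin (TCP) lies midway between the tips of the shut fingers; the grasp point (between the pads) lies 19 mm behind it (manip.grasp_offset is the distance from the TCP to the grasp point, in m); z points along the fingers, y is the line along which they close (so a half turn about z gives the same grasp; the last joint's range is limited). The gripper opens to 85 mm and grips with 20 to 120 N. Pads are 22 mm wide; open, the fingers measure 114 mm over their backs; the gripper's body (76 mm by 85 mm) begins 54 mm behind the grasp point. The pads swing forward as they close: fully open they stand 13 mm farther back than shut.
Start: joints at [1.074, 0.468, -0.012, 1.603, 0.006, 1.071, -0.056], TCP at [0.285, -0.584, 0.231] pointing down, gripper open.
Joint ranges: [-2.53, 2.53], [-0.31, 2.02], [-1.57, 1.55], [0.28, 2.44], [-1.29, 4.43], [0.15, 1.84], [-2.92, 2.92]. Speed limits (rad/s): [2.57, 2.57, 3.14, 3.14, 3.14, 3.14, 3.14].

### API

Orientations are given as a unit quaternion [x, y, z, w].
In Python, from rig import manip gives the robot as it stands.
- The arm moves only by the tool servo_tool, never from a script. Its argument "series" is a list of rows, each an object of numbers: "hand": the finger opening in mm, from 0 to 85.4; "x", "y", "z": the shift along the world's x, y, z in mm; "wx", "wy", "wz": the turn, a rotation vector about the world's x, y, z in rad. In form: [{"hand": .., "x": .., "y": .., "z": .., "wx": .., "wy": .., "wz": ..}, ...]. A call has 1 to 5 rows; each row shifts and turns the commanded pose from where the row before left it; what a row does not reach is not made up. A row lasts 1/10 s, in which the tool goes at most 50 mm and 8.59 degrees, less where a joint would pass 70% of its speed; a pose out of reach is approached as far as the arm can. A call is refused whole if a number of a shift passes 50 or a number of a turn 0.15, either way. A call with a gripper value outside its range is refused whole. The fingers move at their own pace and stop on an object; "squeeze" is the grip in N (left out, the last holds). Time passes only in rows, so rows that do not move let the fingers close. It gives the time, the measured TCP pose, the force, the opening and the grip force at its end, in the units of the state.
- manip.get_state(): the state, without advancing time (a new reading comes with each control period).
- manip.get_image(name): name is "side" or "top"; returns the picture (480x640x3 uint8, red, green, blue); there is no depth.
- manip.get_calibration(name): a dict with "mtx" (3x3 intrinsics, pixels), "R" (3x3) and "t" (3): a world point X has camera coordinates R X + t. Camera axes: x right, y down, z forward; pixel columns grow to the right and rows downward; lengths in m; the calibration is good to about 2 mm. A picture is of the moment at which its call begins. get_calibration takes no time and is no camera call.
- manip.hand_in(): hands the job in; it is judged then, once.
The state is a dict: "clock": time; "q": joint angles; "joint_velocities": joint speeds; "tau": joint torques, N m; "tool_pos": TCP position; "ee_rot": TCP orientation; "contact_force": force on the tool from outside, world axes, zero at the start; "ft_torque": the same for the moment, N m; "width": opening from 0.0 (shut) to 1.0 (fully open); "grip_force": force on a finger pad.
Only numpy, scipy, OpenCV 4.12 (cv2) and the standard library are available. Lean on these libraries where they do the work, as an engineer would, in place of code of your own. Each camera call takes 0.05 s, during which the arm holds its last target. There are 200 camera calls.

### The job

Pick up the wooden bag handle and lay it flat, right way up, in the blue-walled trough of the jig, clear of the steel sprung stop. Then slide it along the trough against the stop and push the stop back until its black pointer is in the green band, and hold it steadily there for two seconds so that the bag maker can drive the end screw. Finish still holding and pressing the handle with the pointer in the green, and leave the mallet, the wax tin and the red cup where they are.

Things in the scene. Friction and masses are not known exactly. Their poses are not given: they have to be found in the camera images.
- handle_mid (a point): Wooden bag handle, honey brown, loose, 140 mm long (x), 30 wide (y), 46 high (z), about 0.15 kg, upright on the mat. This point is its centre, 23 mm above its underside. A finger slot 88 mm long, 14 to 27 mm up, runs through it along y; above it is a solid top bar 19 mm high. Flat vertical ends, either may go first. Grip it across its 30 mm width.
- jig: Aluminium jig fixed to the bench, base plate 300 (x) by 100 (y) by 12 mm. Origin: centre of the plate's underside; x runs along the trough to the stop, z up. The plate's top is the trough floor. Blue walls from x = -140 to +40 mm, 36 mm apart inside, flaring outwards above, tops 13 mm above the floor (keep fingertips higher). Grey scale block 22 mm high on the plate, x = 88 to 145 mm.
- lay_point (a point): Where the handle's centre is when it lies in the trough clear of the stop: on the jig's mid-line at x = -55 mm, z = 35 mm in the jig's frame, fixed to the jig; axes as the jig's (handle's length along x). From there it slides 25 mm along +x to touch the stop and 45 mm to bring the pointer to mid-green.
- stop_face (a point): Centre of the near face of the steel sprung stop, a fork 34 mm wide with a gap for the screwdriver, from 2 to 44 mm above the trough floor. With the stop at rest this point lies at x = +40 mm, y = 0, z = 35 mm in the jig's frame; it moves to +x with the stop.
- stop (a joint): Travel of the sprung stop along the jig's +x (m): 0 at rest, end of travel 0.036. A spring pushes it back with 0.5 N per mm. The black pointer on it lies in the green band of the scale from 0.014 to 0.026 (7 to 13 N); the middle of the green is 0.020 (10 N). White is too little, red too much. It springs back to 0 when released.
- mallet: Bystander: mallet with a white plastic head and a wooden grip, 175 mm long, lying down on the bench. Origin on the bench under the grip. Leave it alone.
- wax_tin: Bystander: yellow round wax tin with brass lid, 64 mm across, 45 mm high, origin at the centre of its underside. Leave it alone.
- rivet_cup: Bystander: red open cup, 68 mm across, 60 mm high, origin at the centre of its underside. Leave it alone.
Not all that is in view belongs to the job. What is shaped like the part that bears handle_mid but pink, purple or turquoise is not meant.

How it is judged:
On the way, in this order (a step that is already met when the one before it is completed fails the run):
1. the handle lies flat and square on the trough floor, clear of the stop (x of handle_mid in the frame of jig above -0.12 m and angle between handle_mid's own z axis and vertical below 0.06 rad and angle between the x axis of handle_mid and the x axis of jig, either way round below 0.06 rad and y of handle_mid in the frame of jig between -0.006 and 0.006 m and z of handle_mid in the frame of jig between 0.032 and 0.0385 m and value of joint stop below 0.003 m), for 0.2 s.
2. the robot presses the handle on the stop with the pointer steadily in the green band (x of handle_mid in the frame of jig above -0.12 m and angle between handle_mid's own z axis and vertical below 0.06 rad and angle between the x axis of handle_mid and the x axis of jig, either way round below 0.06 rad and y of handle_mid in the frame of jig between -0.006 and 0.006 m and z of handle_mid in the frame of jig between 0.032 and 0.0385 m and value of joint stop between 0.014 and 0.026 m and contact force between handle and stop between 5 and 16 N and contact force between the fingers and handle above 2 N), for 1.5 s.
At the end, for the whole second after the job is handed in: The handle lies flat and upright on the trough floor (within 3.5 mm in height, 6 mm across, 0.06 rad), the robot's fingers still press it against the stop, the stop is pushed back 14 to 26 mm (pointer in the green, 7 to 13 N; contact force between 5 and 16 N) and at rest (all of step 2 and velocity of joint stop between -0.01 and 0.01 m/s); the arm keeps its last pose, push and grip.
It fails at once if the mallet is disturbed (moved over 30 mm) (distance of mallet from where it was at the start of the episode above 0.03 m).
It fails at once if the wax tin is disturbed (moved over 30 mm) (distance of wax_tin from where it was at the start of the episode above 0.03 m).
It fails at once if the red cup is disturbed (moved over 30 mm) (distance of rivet_cup from where it was at the start of the episode above 0.03 m).
It also fails if it takes over 48 s, if anything falls off the work surface, if the arm or the gripper's body presses on something with over 40 N, if the wrist force passes 120 N, or if a joint passes its speed limit or range.

## Working session

There is one attempt and no reset: what is moved stays moved. The work goes in short steps, Python scripts to look and compute and a tool call to move; the robot and the scene stay as the last step left them, time stands still between calls to the robot, and variables do not carry over. Pictures are saved under pics/ and viewed, at most 10 in all, crops included, and the job is handed in when it is done.

Besides the shell and the picture viewer there is one more tool, called after "Call:" as name(argument=value, ...) on one line, values as JSON. servo_tool: Moves the arm, as the interface text tells. Its arguments: {"type":"object","properties":{"series":{"type":"array"},"squeeze":{"type":"number"}},"required":["series"]}

```bash
ls; mkdir -p pics; python3 - <<'E'
from rig import manip
import cv2
for n in("side","top"):
    cv2.imwrite(f"pics/{n}0.png",manip.get_image(n)[:,:,::-1])
    c=manip.get_calibration(n);print(n,c)
s=manip.get_state();print(s,manip.grasp_offset)
E
```

```text
pics
side {'mtx': array([[567.7150442 ,   0.        , 328.06233875],
       [  0.        , 567.7150442 , 230.93929588],
       [  0.        ,   0.        ,   1.        ]]), 'R': array([[-0.78335294, -0.62144224, -0.01295073],
       [-0.41554599,  0.53907984, -0.73260798],
       [ 0.46225502, -0.56850899, -0.68052761]]), 't': array([0.43065377, 0.27939971, 1.2044729 ])}
top {'mtx': array([[519.5383397 ,   0.        , 315.28982329],
       [  0.        , 519.5383397 , 243.3351812 ],
       [  0.        ,   0.        ,   1.        ]]), 'R': array([[ 0.01583014, -0.99974323, -0.01621366],
       [-0.99326674, -0.01386226, -0.11501744],
       [ 0.11476315,  0.01792523, -0.99323114]]), 't': array([0.00317556, 0.53434851, 1.31595242])}
{'clock': 0.1, 'q': array([ 1.07396056,  0.4683215 , -0.01157975,  1.60355512,  0.00602881,
        1.07139743, -0.05630082]), 'joint_velocities': array([-2.84386947e-03, -1.01679456e-03,  1.52147358e-03, -3.14275787e-03,
       -2.01813391e-03, -4.17665949e-04,  6.37388042e-05]), 'tau': array([ 6.47613178e-04, -5.33519197e+01,  2.14926526e-02, -2.51964748e+01,
        1.14693580e-02,  4.32633591e-03,  2.47608632e-06]), 'tool_pos': array([ 0.28466539, -0.58377828,  0.2304028 ]), 'ee_rot': array([ 9.74372182e-01,  2.24940373e-01, -2.59305320e-04, -7.82157948e-04]), 'contact_force': array([-2.04818703e-04, -1.42875805e-01, -4.20323687e-01]), 'ft_torque': array([-0.03846029, -0.02392441, -0.0016509 ]), 'grip_force': 0.0, 'width': 1.0002361353516316} 0.0187
```

View pics/side0.png

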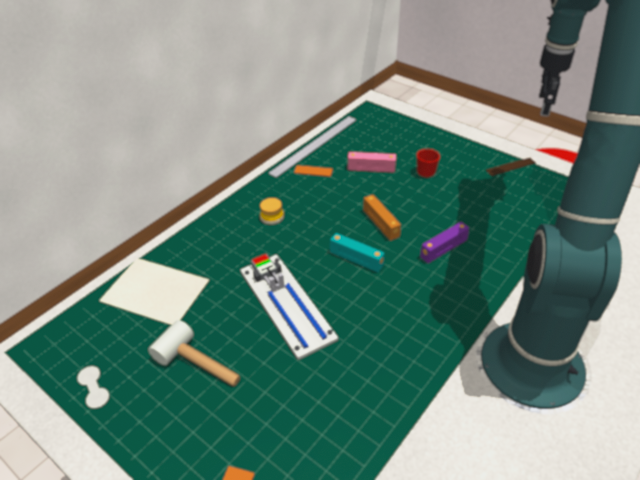

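View pics/top0.png

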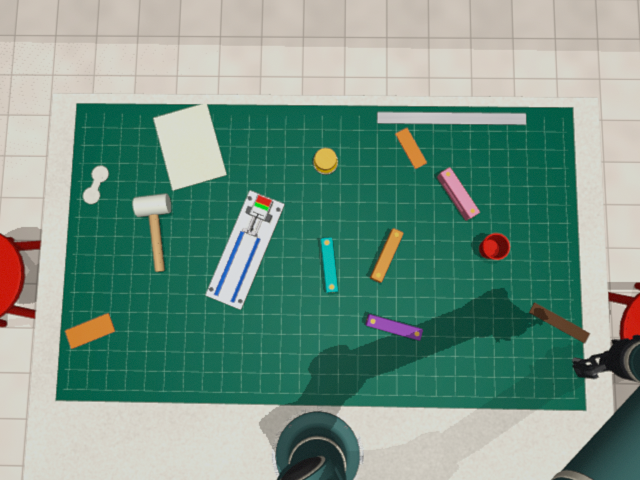

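The honey-brown handle is at top (387,256) and side (381,216). The jig runs in top from (225,295) to the stop end at (265,200), and the other coloured bars are decoys. Next I'll zoom in and fit the handle's pose.

```bash
cat > h.py <<'E'
import numpy as np, cv2
from rig import manip
from scipy.optimize import minimize
C={n:manip.get_calibration(n) for n in("side","top")}
def proj(n,X):
    c=C[n];p=(np.atleast_2d(X)@c["R"].T+c["t"])@c["mtx"].T
    return p[:,:2]/p[:,2:]
def tri(us,ut):
    P=[C[n]["mtx"]@np.c_[C[n]["R"],C[n]["t"]] for n in("side","top")]
    X=cv2.triangulatePoints(P[0],P[1],np.float64(us).reshape(-1,2).T,np.float64(ut).reshape(-1,2).T)
    return (X[:3]/X[3]).T
def box(p,dims):  # p=x,y,zc,yaw
    g=np.array([[a,b,c] for a in(-.5,.5) for b in(-.5,.5) for c in(-.5,.5)])*dims
    c,s=np.cos(p[3]),np.sin(p[3])
    return g@np.array([[c,s,0],[-s,c,0],[0,0,1]])+p[:3]
def cost(p,masks,dims):
    t=0
    for n,m in masks.items():
        h=cv2.convexHull(proj(n,box(p,dims)).astype(np.float32))
        I=np.zeros((480*4,640*4),np.uint8)
        cv2.fillConvexPoly(I,np.int32(np.round((h+.5)*4*16)),1,shift=4)
        M=cv2.resize(m,(2560,1920),interpolation=cv2.INTER_LINEAR)>127
        t+=1-(I.astype(bool)&M).sum()/(I.astype(bool)|M).sum()
    return t
def fit(p0,masks,dims):
    s=np.array(p0)+np.r_[np.zeros((1,4)),np.diag([.02,.02,.01,.15])]
    return minimize(cost,p0,(masks,dims),method="Nelder-Mead",options=dict(initial_simplex=s,xatol=2e-4,fatol=1e-4))
E
cat > a.py <<'E'
from h import *
im={n:cv2.imread(f"pics/{n}0.png") for n in C}
seeds={"top":(387,256),"side":(381,216)};M={}
for n,i in im.items():
    hsv=cv2.cvtColor(i,cv2.COLOR_BGR2HSV)
    m=cv2.inRange(hsv,(5,90,60),(28,255,255))
    k,l=cv2.connectedComponents(m);x,y=seeds[n]
    M[n]=np.uint8(l==l[y,x])*255;print(n,(M[n]>0).sum(),cv2.boundingRect(M[n]))
c=C["top"]
d=np.linalg.inv(c["mtx"])@[387,256,1];R=c["R"];o=-R.T@c["t"];d=R.T@d
p=o+d*(.046-o[2])/d[2];print(p)
best=min((fit([p[0],p[1],.023,y],M,np.array([.14,.03,.046])) for y in(-.5,0.,.5)),key=lambda r:r.fun)
print("handle",best.x,best.fun)
a=cv2.resize(im["top"][180:320,190:310],(480,560),interpolation=cv2.INTER_CUBIC)
b=cv2.resize(im["side"][245:365,232:347],(320,334))
cv2.imwrite("pics/z_top.png",a)
cv2.imwrite("pics/z_side.png",cv2.resize(im["side"][245:365,232:347],(575,600),interpolation=cv2.INTER_CUBIC))
E
python3 a.py
```

```text
side 898 (364, 194, 37, 46)
top 725 (370, 228, 33, 55)
[ 0.50253718 -0.17252322  0.046     ]
handle [ 0.50677578 -0.17275383  0.02166527 -0.42127485] 0.08354855211494094
```

View pics/z_top.png

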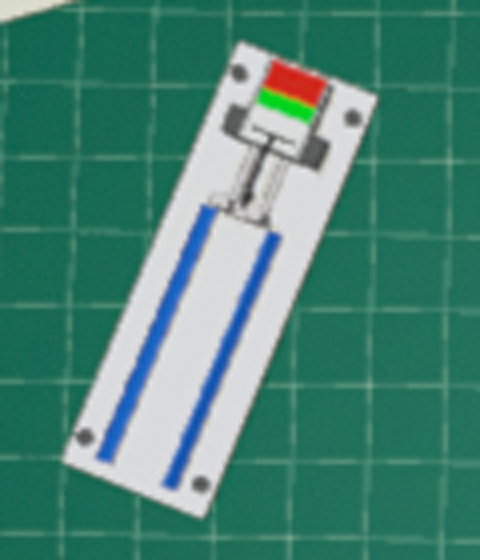

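View pics/z_side.png

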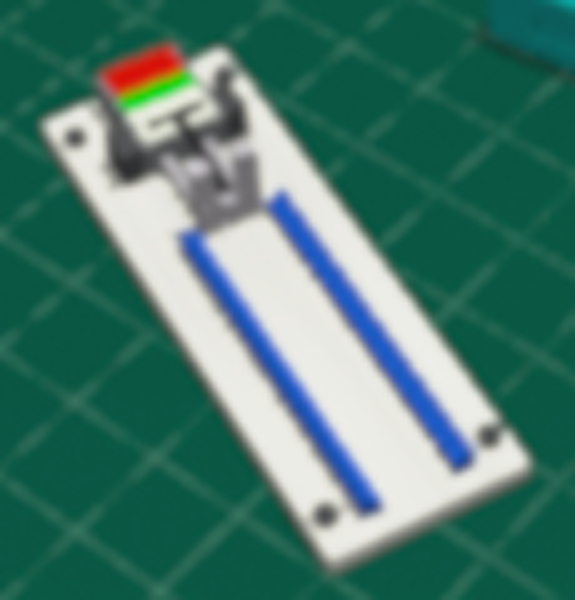

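Both crops show the jig plate whole. Its corners (FL, FR, NR, NL) are at top crop (238,42), (378,97), (205,517), (65,460), and at side crop (40,122), (228,48), (530,465), (330,560).

```bash
cat > b.py <<'E'
from h import *
ut=(np.array([(238,42),(378,97),(205,517),(65,460)])+.5)/4-.5+[190,180]
us=(np.array([(40,122),(228,48),(530,465),(330,560)])+.5)/5-.5+[232,245]
X=tri(us,ut);print(X.round(4))
for i in range(4):print(np.linalg.norm(X[i]-X[i-1]).round(4))
# rigid fit, plate top z=.012, each view and both
from scipy.optimize import least_squares
J=np.array([(.15,.05,.012),(.15,-.05,.012),(-.15,-.05,.012),(-.15,.05,.012)])
def W(p,P):
    c,s=np.cos(p[3]),np.sin(p[3]);return P@np.array([[c,s,0],[-s,c,0],[0,0,1]])+p[:3]
for free in(0,1):
    f=lambda p:np.r_[(proj("top",W(p*[1,1,free,1],J))-ut).ravel(),(proj("side",W(p*[1,1,free,1],J))-us).ravel()]
    r=least_squares(f,[.5,.2,0,-.4]);print(r.x.round(4),np.sqrt(np.mean(r.fun**2)))
    print("lay",W(r.x*[1,1,free,1],np.array([[-.055,0,.035]])))
E
python3 b.py; sed -n 4,12p a.py >/dev/null
python3 - <<'E'
import sys;sys.path.insert(0,'.')
exec(open('a.py').read().split("c=C[")[0])
d=np.array([.14,.03,.046])
p=np.array([.50678,-.17275,.023,-.4213])
for n in M: print(n,fit(p,{n:M[n]},d).x.round(4))
o=im["top"].copy()
for n in M:
    q=proj(n,box(p,d));print(n,q.min(0).round(1),q.max(0).round(1))
E
```

```text
[[0.6775 0.1906 0.009 ]
 [0.6402 0.0954 0.0081]
 [0.362  0.2031 0.004 ]
 [0.398  0.2961 0.0061]]
0.2988
0.1023
0.2984
0.0997
[ 0.5181  0.1972  0.     -0.3675] 0.7200357744436942
lay [[0.46676722 0.21698688 0.035     ]]
[ 0.5196  0.1963 -0.0053 -0.3667] 0.38507716027197314
lay [[0.46827433 0.21599749 0.02972513]]
side 898 (364, 194, 37, 46)
top 725 (370, 228, 33, 55)
side [ 0.5038 -0.1692  0.0256 -0.4284]
top [ 0.5069 -0.1727  0.023  -0.4151]
side [362.4 192.7] [400.1 239.5]
top [368.8 227.3] [403.6 282.5]
```

Call:
servo_tool(series=[{"hand":85,"x":14,"y":26,"z":0,"wx":0,"wy":0,"wz":0.142},{"hand":85,"x":14,"y":26,"z":0,"wx":0,"wy":0,"wz":0.142},{"hand":85,"x":14,"y":26,"z":0,"wx":0,"wy":0,"wz":0.142},{"hand":85,"x":14,"y":26,"z":0,"wx":0,"wy":0,"wz":0.142},{"hand":85,"x":14,"y":26,"z":0,"wx":0,"wy":0,"wz":0.142}])

```text
clock: 0.6
tool_pos: [0.3551, -0.4529, 0.2309]
ee_rot: [0.834, 0.552, -0.0, -0.0]
contact_force: [-0.5, 0.2, -0.3]
width: 0.997
grip_force: 0.0
```

Call:
servo_tool(series=[{"hand":85,"x":14,"y":26,"z":0,"wx":0,"wy":0,"wz":0.142},{"hand":85,"x":14,"y":26,"z":0,"wx":0,"wy":0,"wz":0.142},{"hand":85,"x":14,"y":26,"z":0,"wx":0,"wy":0,"wz":0.142},{"hand":85,"x":14,"y":26,"z":0,"wx":0,"wy":0,"wz":0.142},{"hand":85,"x":14,"y":26,"z":0,"wx":0,"wy":0,"wz":0.142}])

```text
clock: 1.1
tool_pos: [0.4251, -0.323, 0.231]
ee_rot: [0.59, 0.807, -0.0, -0.0]
contact_force: [-0.8, -0.6, -0.3]
width: 0.995
grip_force: 0.0
```

Call:
servo_tool(series=[{"hand":85,"x":14,"y":26,"z":0,"wx":0,"wy":0,"wz":0.142},{"hand":85,"x":14,"y":26,"z":0,"wx":0,"wy":0,"wz":0.142},{"hand":85,"x":14,"y":26,"z":0,"wx":0,"wy":0,"wz":0.142},{"hand":85,"x":14,"y":26,"z":0,"wx":0,"wy":0,"wz":0.142},{"hand":85,"x":14,"y":26,"z":0,"wx":0,"wy":0,"wz":0.142}])

```text
clock: 1.6
tool_pos: [0.4951, -0.1932, 0.231]
ee_rot: [0.273, 0.962, -0.0, -0.0]
contact_force: [-0.1, 0.2, -0.3]
width: 0.997
grip_force: 0.0
```

Call:
servo_tool(series=[{"hand":85,"x":11,"y":22,"z":-30,"wx":0,"wy":0,"wz":0.137},{"hand":85,"x":0,"y":0,"z":-40,"wx":0,"wy":0,"wz":0},{"hand":85,"x":0,"y":0,"z":-40,"wx":0,"wy":0,"wz":0},{"hand":85,"x":0,"y":0,"z":0,"wx":0,"wy":0,"wz":0}])

```text
clock: 2.0
tool_pos: [0.5019, -0.1711, 0.1165]
ee_rot: [0.209, 0.978, 0.001, -0.005]
contact_force: [-1.1, -0.1, -0.2]
width: 0.996
grip_force: 0.0
```

```bash
cat > st.py <<'E'
from h import *
from scipy.spatial.transform import Rotation as Ro
s=manip.get_state();R=Ro.from_quat(s["ee_rot"]).as_matrix()
print(s["clock"],s["tool_pos"].round(4),"xaxis yaw",np.arctan2(R[1,0],R[0,0]).round(4),"z",R[:,2].round(4),"F",s["contact_force"].round(2),s["width"],s["grip_force"],"q7",s["q"][6].round(2))
E
cat > shot.py <<'E'
import sys
from h import *
# shot.py tag X Y Z: crops of both cams around a world point, side by side
tag=sys.argv[1];P=np.array(list(map(float,sys.argv[2:5])));o=[]
for n in("top","side"):
    i=manip.get_image(n)[:,:,::-1];u,v=proj(n,P)[0].astype(int);print(n,"origin",u-50,v-75,"x4")
    cv2.imwrite(f"pics/{n}_{tag}_full.png",i)
    i=cv2.copyMakeBorder(i,75,75,75,75,cv2.BORDER_CONSTANT)
    o.append(cv2.resize(i[v:v+150,u+25:u+125],(400,600),interpolation=cv2.INTER_CUBIC))
cv2.imwrite(f"pics/{tag}.png",np.hstack(o))
E
python3 st.py; python3 shot.py g1 .506 -.172 .05
```

```text
2.0 [ 0.5019 -0.1711  0.1165] xaxis yaw 2.7213 z [-0.01    0.0039 -0.9999] F [-1.12 -0.1  -0.21] 0.9955890065496914 0.0 q7 1.1
top origin 336 179 x4
side origin 331 133 x4
```

View pics/g1.png

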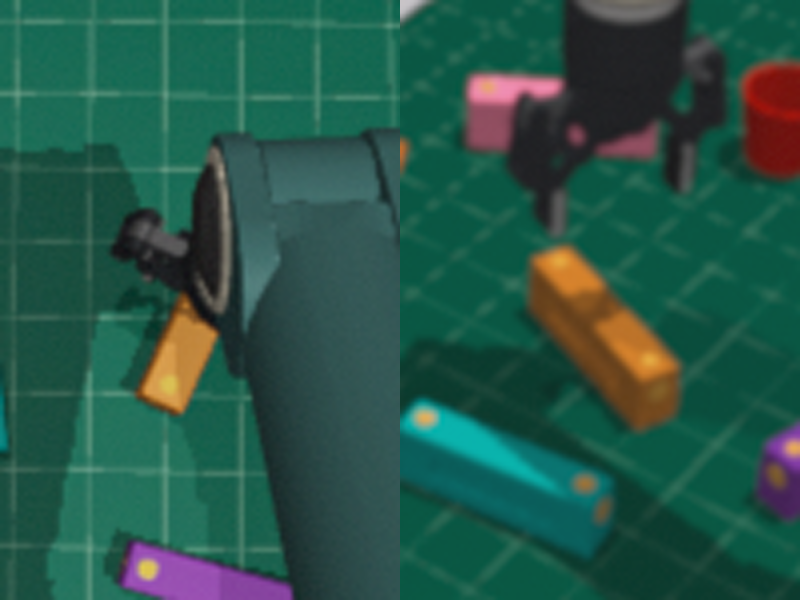

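The side crop shows the open fingers at (555,215) and (683,180), straddling the handle's mid-line as intended. I'll go down in two steps.

Call:
servo_tool(series=[{"z":-20},{"z":-20},{"z":-16},{"z":0},{"z":0}])

```text
schema error: expected keys hand, x, y, z, wx, wy, wz
```

```bash
python3 st.py; python3 shot.py g2 .506 -.172 .05
```

```text
2.1 [ 0.5059 -0.172   0.1214] xaxis yaw 2.7209 z [-1.e-03  9.e-04 -1.e+00] F [ 0.08 -0.23  0.73] 0.9960132272243544 0.0 q7 1.1
top origin 336 179 x4
side origin 331 133 x4
```

View pics/g2.png

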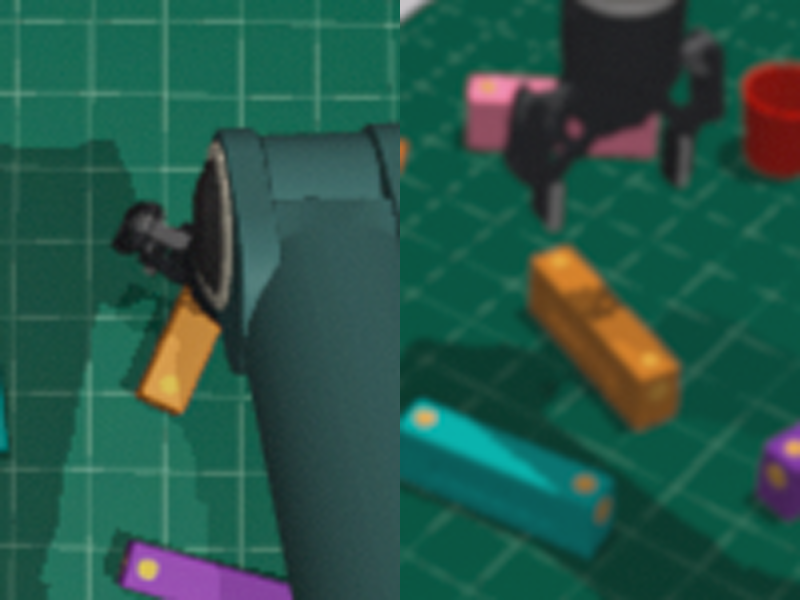

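The call was refused because every row needs all the keys. The view is unchanged: the fingers are settled above the handle at (548,225) and (680,185). I'll resend it with full rows.

Call:
servo_tool(series=[{"hand":85,"x":0,"y":0,"z":-24,"wx":0,"wy":0,"wz":0},{"hand":85,"x":0,"y":0,"z":-20,"wx":0,"wy":0,"wz":0},{"hand":85,"x":0,"y":0,"z":-20,"wx":0,"wy":0,"wz":0},{"hand":85,"x":0,"y":0,"z":-20,"wx":0,"wy":0,"wz":0},{"hand":85,"x":0,"y":0,"z":-10,"wx":0,"wy":0,"wz":0}])

```text
clock: 2.7
tool_pos: [0.5067, -0.1729, 0.0279]
ee_rot: [0.209, 0.978, -0.0, 0.001]
contact_force: [-0.6, -1.0, 1.1]
width: 0.994
grip_force: 0.0
```

Call:
servo_tool(series=[{"hand":85,"x":0,"y":0,"z":-10,"wx":0,"wy":0,"wz":0},{"hand":85,"x":0,"y":0,"z":0,"wx":0,"wy":0,"wz":0},{"hand":85,"x":0,"y":0,"z":0,"wx":0,"wy":0,"wz":0}])

```text
clock: 3.0
tool_pos: [0.5066, -0.1724, 0.0181]
ee_rot: [0.209, 0.978, -0.0, 0.001]
contact_force: [0.0, 0.2, 1.1]
width: 0.993
grip_force: 0.0
```

```bash
python3 st.py; python3 shot.py g3 .506 -.172 .05
```

```text
3.0 [ 0.5066 -0.1724  0.0181] xaxis yaw 2.7208 z [ 1.3e-03 -4.0e-04 -1.0e+00] F [0.04 0.2  1.09] 0.9932350773010403 0.0 q7 1.0
top origin 336 179 x4
side origin 331 133 x4
```

View pics/g3.png

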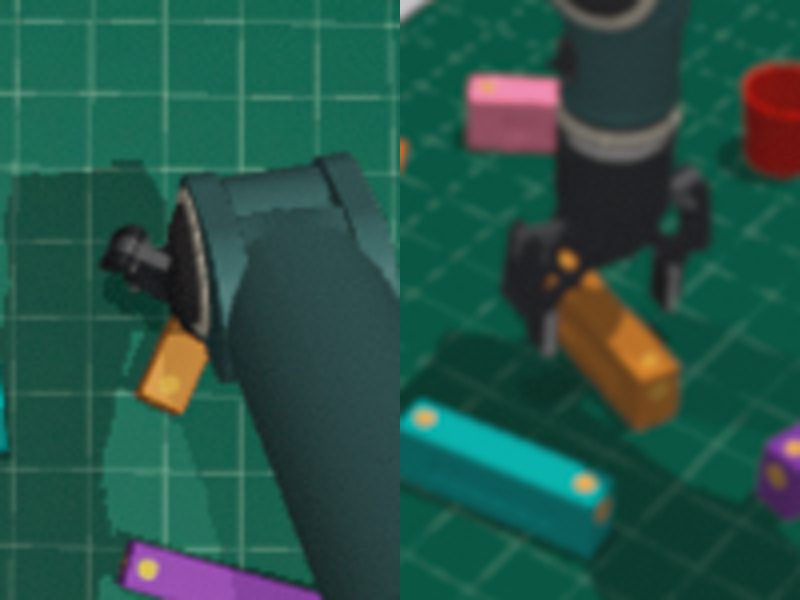

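The side crop shows the fingers on either side of the handle, at (545,345) and (668,300), near mid-length. I'll close and lift.

Call:
servo_tool(series=[{"hand":20,"x":0,"y":0,"z":0,"wx":0,"wy":0,"wz":0},{"hand":20,"x":0,"y":0,"z":0,"wx":0,"wy":0,"wz":0},{"hand":20,"x":0,"y":0,"z":0,"wx":0,"wy":0,"wz":0},{"hand":20,"x":0,"y":0,"z":0,"wx":0,"wy":0,"wz":0},{"hand":20,"x":0,"y":0,"z":0,"wx":0,"wy":0,"wz":0}], squeeze=70)

```text
clock: 3.6
tool_pos: [0.5061, -0.1722, 0.0176]
ee_rot: [0.209, 0.978, -0.0, 0.0]
contact_force: [-1.0, 1.0, 3.0]
width: 0.34
grip_force: 69.1
```

Call:
servo_tool(series=[{"hand":20,"x":0,"y":0,"z":0,"wx":0,"wy":0,"wz":0},{"hand":20,"x":0,"y":0,"z":0,"wx":0,"wy":0,"wz":0},{"hand":20,"x":0,"y":0,"z":0,"wx":0,"wy":0,"wz":0},{"hand":20,"x":0,"y":0,"z":0,"wx":0,"wy":0,"wz":0}])

```text
clock: 4.0
tool_pos: [0.5061, -0.1722, 0.0176]
ee_rot: [0.209, 0.978, -0.0, 0.0]
contact_force: [-0.7, 0.4, 6.3]
width: 0.344
grip_force: 69.4
```

Call:
servo_tool(series=[{"hand":20,"x":0,"y":0,"z":15,"wx":0,"wy":0,"wz":0},{"hand":20,"x":0,"y":0,"z":30,"wx":0,"wy":0,"wz":0},{"hand":20,"x":0,"y":0,"z":35,"wx":0,"wy":0,"wz":0},{"hand":20,"x":0,"y":0,"z":20,"wx":0,"wy":0,"wz":0},{"hand":20,"x":0,"y":10,"z":0,"wx":0,"wy":0,"wz":0}])

```text
clock: 4.5
tool_pos: [0.5077, -0.164, 0.1206]
ee_rot: [0.21, 0.978, -0.001, 0.003]
contact_force: [0.8, -0.1, -1.1]
width: 0.339
grip_force: 69.3
```

Call:
servo_tool(series=[{"hand":20,"x":-4,"y":35,"z":0,"wx":0,"wy":0,"wz":0.01},{"hand":20,"x":-4,"y":40,"z":0,"wx":0,"wy":0,"wz":0.01},{"hand":20,"x":-4,"y":40,"z":0,"wx":0,"wy":0,"wz":0.01},{"hand":20,"x":-4,"y":40,"z":0,"wx":0,"wy":0,"wz":0.01},{"hand":20,"x":-4,"y":40,"z":0,"wx":0,"wy":0,"wz":0.01}])

```text
clock: 5.0
tool_pos: [0.4846, 0.0346, 0.1167]
ee_rot: [0.184, 0.983, -0.0, -0.001]
contact_force: [0.7, 1.0, -0.9]
width: 0.333
grip_force: 69.3
```

Call:
servo_tool(series=[{"hand":20,"x":-4,"y":40,"z":0,"wx":0,"wy":0,"wz":0.004},{"hand":20,"x":-4,"y":40,"z":0,"wx":0,"wy":0,"wz":0},{"hand":20,"x":-4,"y":40,"z":0,"wx":0,"wy":0,"wz":0},{"hand":20,"x":-4,"y":40,"z":0,"wx":0,"wy":0,"wz":0},{"hand":20,"x":-2,"y":23,"z":0,"wx":0,"wy":0,"wz":0}])

```text
clock: 5.5
tool_pos: [0.4659, 0.2197, 0.1169]
ee_rot: [0.18, 0.984, 0.001, -0.001]
contact_force: [-0.4, -0.2, -1.4]
width: 0.341
grip_force: 69.3
```

Call:
servo_tool(series=[{"hand":20,"x":0,"y":0,"z":-30,"wx":0,"wy":0,"wz":0},{"hand":20,"x":0,"y":0,"z":-20,"wx":0,"wy":0,"wz":0},{"hand":20,"x":0,"y":0,"z":0,"wx":0,"wy":0,"wz":0},{"hand":20,"x":0,"y":0,"z":0,"wx":0,"wy":0,"wz":0}])

```text
clock: 5.9
tool_pos: [0.4671, 0.216, 0.067]
ee_rot: [0.182, 0.983, -0.0, -0.001]
contact_force: [0.4, -0.2, -0.4]
width: 0.338
grip_force: 69.3
```

```bash
python3 st.py; python3 shot.py l1 .487 .209 .05
```

```text
5.9 [0.4671 0.216  0.067 ] xaxis yaw 2.7754 z [-1.5e-03 -2.0e-04 -1.0e+00] F [ 0.37 -0.17 -0.39] 0.3375482895364369 69.25047039985657 q7 0.29
top origin 187 184 x4
side origin 241 224 x4
```

View pics/l1.png

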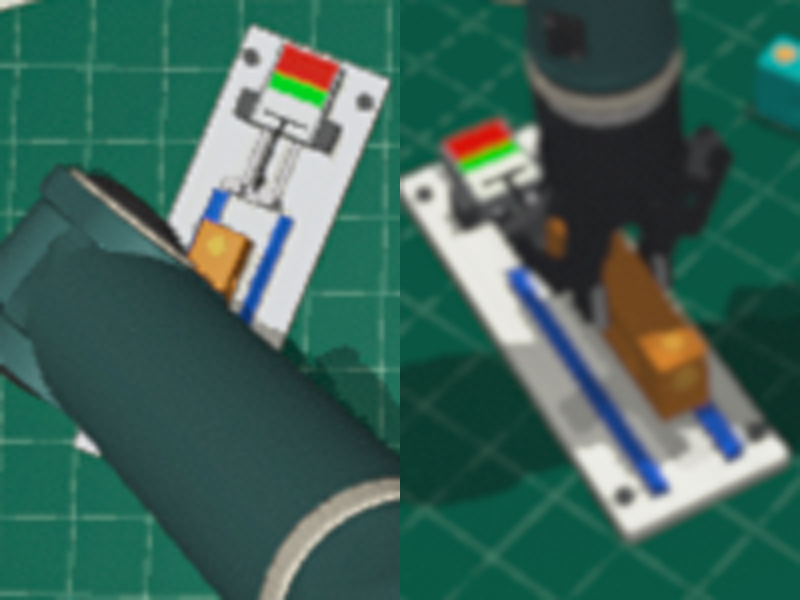

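The handle hangs over the trough. Its front top corners are at top crop about (206,219) and (254,238). Its near-end corners are at side crop about (650,372), (708,360) and bottom (665,418). I'll compare these with the model to get each camera's bias.

```bash
cat > c.py <<'E'
from h import *
exec(open('b.py').read().split("for i in range")[0].split("from h import *")[1])
yaw=2.7754-np.pi;d=np.array([.14,.03,.046])
B=box([.4671,.216,.050+.023,yaw],d)  # order a(x) b(y) c(z)
pt=(proj("top",B)-[187,184])*4; ps=(proj("side",B)-[241,224])*4+[400,0]
for i in(5,7):print("top front-top",["R","","L"][i-5],pt[i].round(1))
for i in range(4):print("side near",B[i].round(3),ps[i].round(1))
from scipy.optimize import least_squares
J=np.array([(.15,.05,.012),(.15,-.05,.012),(-.15,-.05,.012),(-.15,.05,.012)])
def W(p,P):
    c,s=np.cos(p[2]),np.sin(p[2]);return P@np.array([[c,s,0],[-s,c,0],[0,0,1]])+[p[0],p[1],0]
for n,u in(("top",ut),("side",us)):
    r=least_squares(lambda p:(proj(n,W(p,J))-u).ravel(),[.5,.2,-.4])
    p=r.x;print(n,p.round(4),np.sqrt(np.mean(r.fun**2)),"lay",W(p,np.array([[-.055,0,.035]])).round(4))
    # offset of TCP in jig frame
    e=np.array([.4671,.216])-p[:2];c,s=np.cos(p[2]),np.sin(p[2]);print(" tcp in jig",c*e[0]+s*e[1],-s*e[0]+c*e[1])
# orange measured in top / side crops
for n,o,seed in(("top",(187,184),(225,245)),("side",(241,224),(670,350))):
    i=cv2.imread(f"pics/{n}_l1_full.png");m=cv2.inRange(cv2.cvtColor(i,cv2.COLOR_BGR2HSV),(5,90,40),(28,255,255))
    x,y=(seed[0]-(400 if n=="side" else 0))//4+o[0],seed[1]//4+o[1]
    k,l=cv2.connectedComponents(m);q=cv2.findContours(np.uint8(l==l[y,x]),0,2)[0][0]
    q=cv2.approxPolyDP(q,1.2,True)[:,0]
    print(n,((q-o)*4+[400*(n=="side"),0]).tolist())
E
python3 c.py
```

```text
[[0.6775 0.1906 0.009 ]
 [0.6402 0.0954 0.0081]
 [0.362  0.2031 0.004 ]
 [0.398  0.2961 0.0061]]
top front-top R [243.1 233. ]
top front-top L [198.4 215.1]
side near [0.396 0.227 0.05 ] [708.2 399.5]
side near [0.396 0.227 0.096] [706.  345.1]
side near [0.407 0.255 0.05 ] [659.5 422.8]
side near [0.407 0.255 0.096] [656.  368.5]
top [ 0.5195  0.1957 -0.3618] 0.3095069875680045 lay [[0.468  0.2151 0.035 ]]
 tcp in jig -0.056162614246251165 0.00047346888940386425
side [ 0.5163  0.1991 -0.3715] 0.3744379838030759 lay [[0.465 0.219 0.035]]
 tcp in jig -0.051972480896443574 -0.0020828728706986654
top [[204, 220], [188, 256], [192, 268], [228, 296], [248, 240]]
side [[612, 232], [600, 260], [600, 280], [608, 292], [604, 336], [656, 412], [668, 416], [704, 396], [704, 340], [668, 304], [640, 252]]
```

Call:
servo_tool(series=[{"hand":20,"x":1,"y":2.5,"z":-10,"wx":0,"wy":0,"wz":0},{"hand":20,"x":0,"y":0,"z":-10,"wx":0,"wy":0,"wz":0},{"hand":20,"x":0,"y":0,"z":0,"wx":0,"wy":0,"wz":0},{"hand":20,"x":0,"y":0,"z":0,"wx":0,"wy":0,"wz":0}])

```text
clock: 6.4
tool_pos: [0.4686, 0.2181, 0.0469]
ee_rot: [0.182, 0.983, -0.0, -0.0]
contact_force: [-0.0, 0.2, -1.6]
width: 0.339
grip_force: 69.3
```

```bash
python3 st.py; python3 shot.py l2 .487 .209 .05
```

```text
6.4 [0.4686 0.2181 0.0469] xaxis yaw 2.7749 z [-9.e-04 -3.e-04 -1.e+00] F [-0.    0.24 -1.57] 0.33947011853078296 69.29182291030884 q7 0.26
top origin 187 184 x4
side origin 241 224 x4
```

View pics/l2.png

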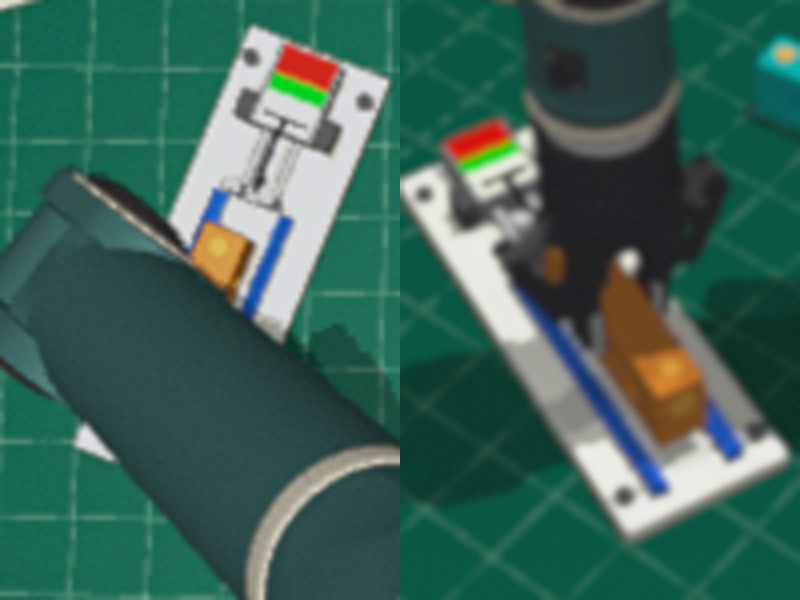

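The handle's near end is at side crop bottom corners (662,445) and (706,425), between the walls and slightly nearer the right one. I'll nudge it about 1.3 mm and lower it, watching the force.

Call:
servo_tool(series=[{"hand":20,"x":0.5,"y":1.2,"z":-5,"wx":0,"wy":0,"wz":0},{"hand":20,"x":0,"y":0,"z":-5,"wx":0,"wy":0,"wz":0},{"hand":20,"x":0,"y":0,"z":0,"wx":0,"wy":0,"wz":0},{"hand":20,"x":0,"y":0,"z":0,"wx":0,"wy":0,"wz":0}])

```text
clock: 6.9
tool_pos: [0.4692, 0.2194, 0.0371]
ee_rot: [0.182, 0.983, -0.0, -0.0]
contact_force: [-0.4, -0.1, -0.7]
width: 0.343
grip_force: 69.3
```

Call:
servo_tool(series=[{"hand":20,"x":0,"y":0,"z":-4,"wx":0,"wy":0,"wz":0},{"hand":20,"x":0,"y":0,"z":0,"wx":0,"wy":0,"wz":0},{"hand":20,"x":0,"y":0,"z":0,"wx":0,"wy":0,"wz":0}])

```text
clock: 7.2
tool_pos: [0.4693, 0.2194, 0.0332]
ee_rot: [0.182, 0.983, -0.0, -0.0]
contact_force: [-0.0, 0.5, -1.1]
width: 0.339
grip_force: 69.3
```

```bash
python3 st.py
```

```text
7.2 [0.4693 0.2194 0.0332] xaxis yaw 2.7748 z [-1.e-04 -1.e-04 -1.e+00] F [-0.03  0.51 -1.13] 0.33880718155382844 69.29140448570251 q7 0.24
```

Call:
servo_tool(series=[{"hand":20,"x":0,"y":0,"z":-3,"wx":0,"wy":0,"wz":0},{"hand":20,"x":0,"y":0,"z":0,"wx":0,"wy":0,"wz":0},{"hand":20,"x":0,"y":0,"z":0,"wx":0,"wy":0,"wz":0}])

```text
clock: 7.5
tool_pos: [0.4693, 0.2194, 0.0302]
ee_rot: [0.182, 0.983, -0.0, -0.0]
contact_force: [-0.8, 0.2, -0.4]
width: 0.341
grip_force: 69.3
```

Call:
servo_tool(series=[{"hand":20,"x":0,"y":0,"z":-1,"wx":0,"wy":0,"wz":0},{"hand":20,"x":0,"y":0,"z":0,"wx":0,"wy":0,"wz":0},{"hand":20,"x":0,"y":0,"z":0,"wx":0,"wy":0,"wz":0}])

```text
clock: 7.8
tool_pos: [0.4695, 0.2196, 0.0296]
ee_rot: [0.182, 0.983, 0.0, 0.0]
contact_force: [-1.3, -0.9, 3.3]
width: 0.339
grip_force: 69.7
```

```bash
python3 st.py
```

```text
7.8 [0.4695 0.2196 0.0296] xaxis yaw 2.7748 z [ 4.e-04  0.e+00 -1.e+00] F [-1.33 -0.93  3.31] 0.3394079272313039 69.72893357276917 q7 0.24
```

The handle is on the floor: contact came at z = 0.0296, as expected. I'll slide it along the trough.

Call:
servo_tool(series=[{"hand":20,"x":4.7,"y":-1.8,"z":0,"wx":0,"wy":0,"wz":0},{"hand":20,"x":4.7,"y":-1.8,"z":0,"wx":0,"wy":0,"wz":0},{"hand":20,"x":4.7,"y":-1.8,"z":0,"wx":0,"wy":0,"wz":0},{"hand":20,"x":4.7,"y":-1.8,"z":0,"wx":0,"wy":0,"wz":0},{"hand":20,"x":0,"y":0,"z":0,"wx":0,"wy":0,"wz":0}])

```text
clock: 8.3
tool_pos: [0.4889, 0.2126, 0.0296]
ee_rot: [0.183, 0.983, 0.0, 0.0]
contact_force: [-0.7, -0.3, 5.1]
width: 0.339
grip_force: 70.0
```

Call:
servo_tool(series=[{"hand":20,"x":2.8,"y":-1.1,"z":0,"wx":0,"wy":0,"wz":0},{"hand":20,"x":2.8,"y":-1.1,"z":0,"wx":0,"wy":0,"wz":0},{"hand":20,"x":2.8,"y":-1.1,"z":0,"wx":0,"wy":0,"wz":0},{"hand":20,"x":0,"y":0,"z":0,"wx":0,"wy":0,"wz":0},{"hand":20,"x":0,"y":0,"z":0,"wx":0,"wy":0,"wz":0}])

```text
clock: 8.8
tool_pos: [0.496, 0.2099, 0.0296]
ee_rot: [0.182, 0.983, 0.0, -0.0]
contact_force: [-4.2, 1.7, 6.5]
width: 0.339
grip_force: 70.4
```

```bash
python3 st.py
```

```text
8.8 [0.496  0.2099 0.0296] xaxis yaw 2.7754 z [-8.e-04  9.e-04 -1.e+00] F [-4.24  1.66  6.5 ] 0.33942873750339697 70.3978979587555 q7 0.29
```

Call:
servo_tool(series=[{"hand":20,"x":2.8,"y":-1.1,"z":0,"wx":0,"wy":0,"wz":0},{"hand":20,"x":2.8,"y":-1.1,"z":0,"wx":0,"wy":0,"wz":0},{"hand":20,"x":2.8,"y":-1.1,"z":0,"wx":0,"wy":0,"wz":0},{"hand":20,"x":0,"y":0,"z":0,"wx":0,"wy":0,"wz":0},{"hand":20,"x":0,"y":0,"z":0,"wx":0,"wy":0,"wz":0}])

```text
clock: 9.3
tool_pos: [0.5025, 0.2074, 0.0295]
ee_rot: [0.182, 0.983, 0.0, -0.002]
contact_force: [-10.1, 3.0, 10.5]
width: 0.339
grip_force: 70.8
```

```bash
python3 st.py;  python3 shot.py s1 .62 .16 .03; python3 - <<'E'
import cv2,numpy as np
o=[]
for n in("top0","top_s1_full"):
    i=cv2.imread(f"pics/{n}.png")[185:245,230:300]
    o.append(cv2.resize(i,(400,343),interpolation=cv2.INTER_CUBIC))
cv2.imwrite("pics/cmp.png",np.hstack(o))
E
```

```text
9.3 [0.5025 0.2074 0.0295] xaxis yaw 2.7762 z [-3.5e-03  9.0e-04 -1.0e+00] F [-10.12   3.01  10.52] 0.3394596129520372 70.82564234733582 q7 0.31
top origin 208 135 x4
side origin 214 191 x4
```

Call:
servo_tool(series=[{"hand":20,"x":0,"y":0,"z":0.6,"wx":0,"wy":0,"wz":0},{"hand":20,"x":2.8,"y":-1.1,"z":0,"wx":0,"wy":0,"wz":0},{"hand":20,"x":0,"y":0,"z":0,"wx":0,"wy":0,"wz":0},{"hand":20,"x":0,"y":0,"z":0,"wx":0,"wy":0,"wz":0}])

```text
clock: 9.8
tool_pos: [0.5053, 0.2063, 0.0296]
ee_rot: [0.182, 0.983, 0.0, -0.002]
contact_force: [-8.4, 3.0, 4.2]
width: 0.342
grip_force: 70.2
```

```bash
python3 st.py;  python3 shot.py s2 .62 .16 .03; python3 - <<'E'
import cv2,numpy as np
o=[]
for n in("top0","top_s1_full","top_s2_full"):
    i=cv2.imread(f"pics/{n}.png")[185:245,242:287]
    o.append(cv2.resize(i,(264,352),interpolation=cv2.INTER_CUBIC))
cv2.imwrite("pics/cmp2.png",np.hstack(o))
E
```

```text
9.8 [0.5053 0.2063 0.0296] xaxis yaw 2.7765 z [-0.0036  0.0012 -1.    ] F [-8.35  3.    4.24] 0.3418691233516543 70.1928985118866 q7 0.31
top origin 208 135 x4
side origin 214 191 x4
```

View pics/cmp2.png

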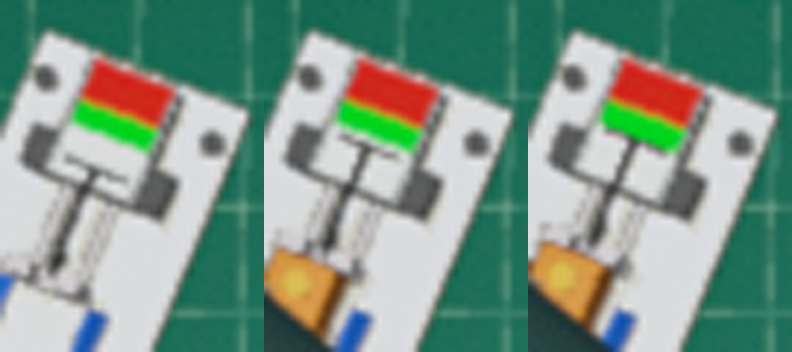

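The pointer T-bar moved from (93,172) at rest to (104,140), about 14 mm, so it's just at the green's lower edge. I'll push 6 mm more to reach mid-green.

Call:
servo_tool(series=[{"hand":20,"x":1.9,"y":-0.7,"z":0,"wx":0,"wy":0,"wz":0},{"hand":20,"x":1.9,"y":-0.7,"z":0,"wx":0,"wy":0,"wz":0},{"hand":20,"x":1.9,"y":-0.7,"z":0,"wx":0,"wy":0,"wz":0},{"hand":20,"x":0,"y":0,"z":0,"wx":0,"wy":0,"wz":0},{"hand":20,"x":0,"y":0,"z":0,"wx":0,"wy":0,"wz":0}])

```text
clock: 10.4
tool_pos: [0.5096, 0.2046, 0.0296]
ee_rot: [0.181, 0.983, -0.0, -0.003]
contact_force: [-10.9, 4.6, 6.8]
width: 0.342
grip_force: 70.5
```

```bash
cat > ptr.py <<'E'
from h import *
import sys
# stop travel by template matching of pointer T between rest image and now (top), upsampled
python=None
manip_img=manip.get_image("top")[:,:,::-1];cv2.imwrite(f"pics/top_{sys.argv[1]}_full.png",manip_img)
def up(f):return cv2.resize(cv2.cvtColor(cv2.imread(f),cv2.COLOR_BGR2HSV)[185:245,242:287,2],None,fx=8,fy=8,interpolation=cv2.INTER_CUBIC).astype(float)
yaw=-.3665;d=np.array([np.cos(yaw),np.sin(yaw),0]);n=np.array([-d[1],d[0],0])
T0=np.array([.5195,.1957,.04])+d*.075
for f in["top0"]+[f"top_{t}_full" for t in("s1","s2",sys.argv[1])]:
    I=up(f"pics/{f}.png");pr=[]
    ss=np.arange(-.012,.045,.0005)
    for s in ss:
        q=(proj("top",np.array([T0+d*s+n*w for w in np.r_[-.010:-.0035:.001,.0035:.010:.001]]))-[242,185]+.5)*8-.5
        pr.append(cv2.remap(I,np.float32(q[:,:1]),np.float32(q[:,1:]),1).mean())
    pr=np.array(pr);k=np.argsort(pr)[:4];print(f,(ss[k]*1000).round(1),pr[k].round(0),np.median(pr).round(0))
E
python3 st.py; python3 ptr.py s3
```

```text
10.4 [0.5096 0.2046 0.0296] xaxis yaw 2.7768 z [-0.0058  0.001  -1.    ] F [-10.94   4.62   6.83] 0.34233263411666726 70.52169799804688 q7 0.32
top0 [11.  11.5 10.5 12. ] [122. 122. 126. 128.] 189.0
top_s1_full [11.  11.5 10.5 12. ] [121. 122. 126. 128.] 189.0
top_s2_full [11.  11.5 10.5 12. ] [121. 122. 126. 127.] 189.0
top_s3_full [11.  11.5 10.5 12. ] [121. 122. 125. 127.] 189.0
```

```bash
cat > d.py <<'E'
import cv2,numpy as np,sys
g=lambda f:cv2.imread(f"pics/{f}.png").max(2).astype(float)[185:245,242:287]
a=g("top0");d=np.array([.36,-.93]);d/=np.linalg.norm(d)
fs=[f"top_{t}_full" for t in sys.argv[1:]]
yy,xx=np.mgrid[:60,:45];s=(np.stack([xx,yy],-1)-[16,29.3])@d; w=(np.stack([xx,yy],-1)-[16,29.3])@[-d[1],d[0]]
for f in fs:
    D=np.clip(a-g(f),0,None)      # newly dark: pointer now
    m=(abs(w)<6)&(abs(w)>1.5)&(s>1)&(s<17)&(D>25)
    print(f,"shift mm",(np.average(s[m],weights=D[m])*2.45).round(2),m.sum())
E
python3 d.py s1 s2 s3
```

```text
top_s1_full shift mm 11.69 14
top_s2_full shift mm 14.51 16
top_s3_full shift mm 18.33 14
```

The stop is at about 18.5 mm, in the green, and the force agrees. I'll hold for two seconds.

Call:
servo_tool(series=[{"hand":20,"x":0.9,"y":-0.4,"z":0,"wx":0,"wy":0,"wz":0},{"hand":20,"x":0,"y":0,"z":0,"wx":0,"wy":0,"wz":0},{"hand":20,"x":0,"y":0,"z":0,"wx":0,"wy":0,"wz":0},{"hand":20,"x":0,"y":0,"z":0,"wx":0,"wy":0,"wz":0},{"hand":20,"x":0,"y":0,"z":0,"wx":0,"wy":0,"wz":0}])

```text
clock: 10.95
tool_pos: [0.5101, 0.2044, 0.0296]
ee_rot: [0.181, 0.983, -0.0, -0.003]
contact_force: [-12.0, 3.8, 8.6]
width: 0.343
grip_force: 70.5
```

Call:
servo_tool(series=[{"hand":20,"x":0,"y":0,"z":0,"wx":0,"wy":0,"wz":0},{"hand":20,"x":0,"y":0,"z":0,"wx":0,"wy":0,"wz":0},{"hand":20,"x":0,"y":0,"z":0,"wx":0,"wy":0,"wz":0},{"hand":20,"x":0,"y":0,"z":0,"wx":0,"wy":0,"wz":0},{"hand":20,"x":0,"y":0,"z":0,"wx":0,"wy":0,"wz":0}])

```text
clock: 11.45
tool_pos: [0.5101, 0.2044, 0.0296]
ee_rot: [0.181, 0.983, -0.0, -0.003]
contact_force: [-12.4, 4.6, 8.1]
width: 0.336
grip_force: 70.5
```

Call:
servo_tool(series=[{"hand":20,"x":0,"y":0,"z":0,"wx":0,"wy":0,"wz":0},{"hand":20,"x":0,"y":0,"z":0,"wx":0,"wy":0,"wz":0},{"hand":20,"x":0,"y":0,"z":0,"wx":0,"wy":0,"wz":0},{"hand":20,"x":0,"y":0,"z":0,"wx":0,"wy":0,"wz":0},{"hand":20,"x":0,"y":0,"z":0,"wx":0,"wy":0,"wz":0}])

```text
clock: 11.95
tool_pos: [0.5101, 0.2044, 0.0296]
ee_rot: [0.181, 0.983, -0.0, -0.003]
contact_force: [-12.5, 3.5, 8.0]
width: 0.338
grip_force: 70.5
```

Call:
servo_tool(series=[{"hand":20,"x":0,"y":0,"z":0,"wx":0,"wy":0,"wz":0},{"hand":20,"x":0,"y":0,"z":0,"wx":0,"wy":0,"wz":0},{"hand":20,"x":0,"y":0,"z":0,"wx":0,"wy":0,"wz":0},{"hand":20,"x":0,"y":0,"z":0,"wx":0,"wy":0,"wz":0},{"hand":20,"x":0,"y":0,"z":0,"wx":0,"wy":0,"wz":0}])

```text
clock: 12.45
tool_pos: [0.5101, 0.2044, 0.0296]
ee_rot: [0.181, 0.983, -0.0, -0.003]
contact_force: [-12.0, 4.1, 7.9]
width: 0.339
grip_force: 70.5
```

Call:
servo_tool(series=[{"hand":20,"x":0,"y":0,"z":0,"wx":0,"wy":0,"wz":0},{"hand":20,"x":0,"y":0,"z":0,"wx":0,"wy":0,"wz":0},{"hand":20,"x":0,"y":0,"z":0,"wx":0,"wy":0,"wz":0}])

```text
clock: 12.75
tool_pos: [0.5101, 0.2044, 0.0296]
ee_rot: [0.181, 0.983, -0.0, -0.003]
contact_force: [-13.1, 3.9, 8.1]
width: 0.34
grip_force: 70.5
```

```bash
python3 ptr.py s4 >/dev/null; python3 d.py s4; python3 st.py
```

```text
top_s4_full shift mm 18.77 14
12.8 [0.5101 0.2044 0.0296] xaxis yaw 2.777 z [-0.0063  0.0011 -1.    ] F [-12.99   4.42   8.24] 0.3419863490364672 70.529944896698 q7 0.32
```

```bash
python3 -c "
from rig import manip
print(manip.hand_in())"
```

```text
the job is handed in; nothing more can be done
None
```

I handed the job in with the handle gripped flat in the trough and pressed on the stop at about 19 mm, pointer in the green. It had held steady there for over two seconds by then; the hand-in returned no verdict.

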